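# Full-throttle check of an accelerator treadle

### The arm

A 6-joint arm with a two-finger parallel gripper is mounted at the origin on the work surface. World frame = base frame: x ahead of the robot, y to its left, z up, the work surface at z = 0. Lengths are in m, angles in degrees, forces in N, time in s.
With the tool pointing down it reaches from about 0.35 to 0.875 m from the base axis. Payload 4.2 kg.
Tool frame: the origin (TCP) lies at the very end of the fingers, on their centre line; the grasp point (between the pads) lies 19 mm behind it; z points along the fingers, y is the line along which they close (so a half turn about z gives the same grasp; the last joint's range is limited). The gripper opens to 87 mm and grips with 3 to 60 N. Pads are 19 mm wide; open, the fingers measure 117 mm over their backs; the gripper's body (75 mm by 190 mm) begins 51 mm behind the grasp point.
Start: joints at [-50.672, 22.042, 0.453, 0, -68.411, -14.817], TCP at [0.259, -0.569, 0.223] pointing down, gripper open.
Joint ranges: [-179.83, 179.83], [-69.29, 118.12], [-61.27, 80.66], [-181.25, 117.63], [-171.15, -9.14], [-177.46, 177.46]. Speed limits (degrees/s): [159.86, 159.86, 180, 180, 180, 180].

### API

Orientations are given as a 3x3 rotation matrix whose columns are the frame's x, y, z axes.
In Python, from station import r gives the robot as it stands.
- The arm moves only by the tool jog_arm, never from a script. Its argument "plan" is text: rows parted by semicolons, each of 7 numbers parted by spaces: the shift along the tool's x, y, z normalised to -1 to 1, where 1 is 0.025 m, then the turn, a rotation vector about the tool's x, y, z normalised to -1 to 1, where 1 is 8 degrees, then the closure, from -1 (fully open) to 1 (shut). A call has exactly 10 rows; each row shifts and turns the commanded pose from where the row before left it, along the tool's axes as they then stand; what a row does not reach is not made up. A row lasts 1/10 s, in which the tool goes at most 50 mm and 8.59 degrees, less where a joint would pass 70% of its speed; a pose out of reach is approached as far as the arm can. A call with a number of a shift or a turn outside -1 to 1 is refused whole. A call with a gripper value outside its range is refused whole. The fingers move at their own pace and stop on an object; the grip force is fixed at half the most. Time passes only in rows, so rows that do not move let the fingers close, or fill a call up. It gives the time, the measured TCP pose, the force, the opening and the grip force at its end, in the units of the state.
- r.sense(): the state, without advancing time (a new reading comes with each control period).
- r.capture(name): name is "scene" or "top"; returns (picture, depth): 384x512x3 uint8, red, green, blue; 384x512 float32, m along the optical axis (not along the pixel's ray), 0 where there is no reading.
- r.get_calibration(name): a dict with "mtx" (3x3 intrinsics, pixels), "extrinsics" (4x4, takes a point from camera to world coordinates). Camera axes: x right, y up, looking along -z (the intrinsics and any distortion apply to the point x, -y, -z); pixel columns grow to the right and rows downward; lengths in m; the calibration is good to about 2 mm. A picture is of the moment at which its call begins. get_calibration takes no time and is no camera call.
- r.finish_job(): hands the job in; it is judged then, once.
The state is a dict: "time_s": time; "joints": joint angles; "joint_velocities": joint speeds; "effort": joint torques, N m; "tcp_pos": TCP position; "ee_rot": TCP orientation; "wrist_force": force on the tool from outside, world axes, zero at the start; "moment": the same for the moment, N m; "gripper_width": opening from 0.0 (shut) to 1.0 (fully open); "gripper_force": force on a finger pad.
Only numpy, scipy, OpenCV 4.12 (cv2) and the standard library are available. Lean on these libraries where they do the work, as an engineer would, in place of code of your own. Each camera call takes 0.05 s, during which the arm holds its last target. There are 200 camera calls.

### The job

Take the yellow-and-black safety chock out from under the accelerator treadle and put it flat in the blue tray. Then press the treadle with the gripper right down past its kickdown resistance onto its stop, firmly but without forcing it (keep below 30 N), hold it there for two seconds, and let it come up gently, under control, not snapping back. Leave the other things on the bench where they are.

Things in the scene. Friction and masses are not known exactly. Their poses are not given: they have to be found in the camera images.
- unit: Pedal test unit fixed to the bench: aluminium plate 280 x 200 x 10 mm. Origin: centre of its underside. x runs from heel (hinge) to toe of the treadle, y left, z up. Hinge axis along y at x = -105, z = 35 mm, between grey cheeks (x -123 to -87, |y| to 51, top z 52 mm); black sensor box outside the right cheek (y -91 to -57, top z 50 mm).
- treadle (a joint): Treadle angle: 0 = up (slopes 0.30 rad up to the toe), grows as pressed; 0.24 rad = on its stop. Spring return: 2 to 4 N at the pad to start it, 6 to 8 N at 0.19 rad, where a kickdown plunger below adds a sudden step of about 5 N; 12 to 16 N to reach the stop.
- treadle_pad (a point): Pressing point on top of the treadle, on its centre line 165 mm from the hinge, moving with it; about 90 mm above the bench at rest. Treadle: black ribbed plate 205 mm long, 70 wide, 10 thick, orange strip at the toe end (30 mm past this point). Axes: x along the plate to the toe, y left, z out of its top face.
- treadle_hinge (a point): Centre of the treadle's hinge axis (the axis runs along y).
- chock: Loose block, yellow with black bands, 40 (x) x 130 (y) x 55 (z) mm, about 0.18 kg. Origin: centre of its underside. Starts on the unit's plate, crosswise under the toe half of the treadle, top a few mm below it, sticking out to the left (+y of the unit) by 64 to 78 mm: draw it out sideways 70 mm or more before lifting.
- chock_center (a point): Centre of the chock (27.5 mm above its origin).
- tray: Blue open tray fixed to the bench, 220 (x) x 170 (y) mm outside, walls 35 mm high and 5 mm thick, floor 5 mm thick. Origin: centre of its underside. To the left or the right of the unit.
- rack: Grey injector rack fixed to the bench, 200 x 150 mm, 90 mm high with its steel injectors; on the side where the tray is not. Origin: centre of its underside. Not to be used.
- mug: Red plastic mug, 80 mm wide, 90 mm high; bystander. Origin: centre of its underside.
- spray: Black and white spray can, 64 mm wide, 170 mm high; bystander. Origin: centre of its underside.
- tin: Steel and blue tin, 90 mm wide, 120 mm high; bystander. Origin: centre of its underside.
- funnel: Red funnel standing on its mouth, 110 mm wide, 130 mm high; bystander. Origin: centre of its underside.
- driver: Screwdriver, 190 mm long, lying on the bench; bystander. Its x axis runs from handle to tip.
- injector: Loose fuel injector, 120 mm long, 28 mm thick, lying on the bench; bystander. Origin: under its middle.
Things that resemble listed ones, but are neither listed nor needed, are in the scene too. What is meant by the chock is not red, and is the larger of those in its own colour.

How it is judged:
By the outcome, as a careful person would: the job done as asked, in the order asked, and still so for the second after the job is handed in, with the robot touching nothing.
It also fails if it takes over 72 s, if anything falls off the work surface, if the arm or the gripper's body presses on something with over 40 N, if the wrist force passes 120 N, or if a joint passes its speed limit or range.

## Working session

There is one attempt and no reset: what is moved stays moved. The work goes in short steps, Python scripts to look and compute and a tool call to move; the robot and the scene stay as the last step left them, time stands still between calls to the robot, and variables do not carry over. Pictures are saved under pics/ and viewed, at most 10 in all, crops included, and the job is handed in when it is done.

Besides the shell and the picture viewer there is one more tool, called after "Emit:" as name(argument=value, ...), one argument or row to a line, values as JSON. jog_arm: Moves the arm, as the interface text tells. Scaled input: -1 to 1 covers 0.025 m each way for a shift and 8 degrees each way for a turn. Its arguments: {"type":"object","properties":{"plan":{"type":"string"}},"required":["plan"]}

```bash
mkdir -p pics; cat > h.py <<'E'
import numpy as np, cv2
from station import r
def cap(n,f):
    p,d=r.capture(n); cv2.imwrite(f'pics/{f}.png',cv2.cvtColor(p,cv2.COLOR_RGB2BGR)); np.save(f'pics/{f}.npy',d); return p,d
def cloud(n,d):
    c=r.get_calibration(n); K=np.array(c['mtx']); E=np.array(c['extrinsics'])
    v,u=np.mgrid[:d.shape[0],:d.shape[1]]
    P=np.stack([(u-K[0,2])/K[0,0]*d,-(v-K[1,2])/K[1,1]*d,-d],-1)
    return P@E[:3,:3].T+E[:3,3]
E
python3 - <<'E'
from h import *
for n in('top','scene'):
    p,d=cap(n,n+'0'); c=r.get_calibration(n); print(n,{k:np.round(v,3).tolist() if k in('mtx','extrinsics') else v for k,v in c.items()},(d>0).mean())
print(r.sense())
E
```

```text
top {'mtx': [[430.901, 0.0, 257.205], [0.0, 430.901, 189.492], [0.0, 0.0, 1.0]], 'extrinsics': [[-0.026, 0.995, -0.097, 0.464], [-1.0, -0.026, 0.002, -0.036], [-0.0, 0.097, 0.995, 1.132], [0.0, 0.0, 0.0, 1.0]]} 0.9959055582682291
scene {'mtx': [[365.021, 0.0, 255.037], [0.0, 365.021, 195.654], [0.0, 0.0, 1.0]], 'extrinsics': [[-0.641, -0.459, 0.615, 1.174], [0.767, -0.368, 0.526, 0.507], [-0.016, 0.809, 0.588, 0.672], [0.0, 0.0, 0.0, 1.0]]} 0.9959615071614584
{'time_s': 0.1, 'joints': array([-5.06722742e+01,  2.20844394e+01,  3.87175711e-01, -2.43873143e-02,
       -6.84114201e+01, -1.48161135e+01]), 'joint_velocities': array([ 0.01083751, -0.06487461,  0.17334468,  0.12912915,  0.0175869 ,
       -0.09274487]), 'effort': array([-1.50410933e-04, -3.91689134e+01,  1.87935537e+01,  4.23189819e+00,
        1.34426396e-02, -6.94464552e-05]), 'tcp_pos': array([ 0.2590787 , -0.5681764 ,  0.22158864]), 'ee_rot': array([[-9.09942277e-01, -4.14733949e-01, -8.95994738e-04],
       [-4.14734905e-01,  9.09940661e-01,  1.71811170e-03],
       [ 1.02742792e-04,  1.93498277e-03, -9.99998123e-01]]), 'wrist_force': array([ 0.71687351,  0.89839322, -0.13050498]), 'moment': array([ 0.06130088,  0.04973563, -0.02143402]), 'gripper_force': 0.0, 'gripper_width': 1.0022095390719397}
```

View pics/top0.png

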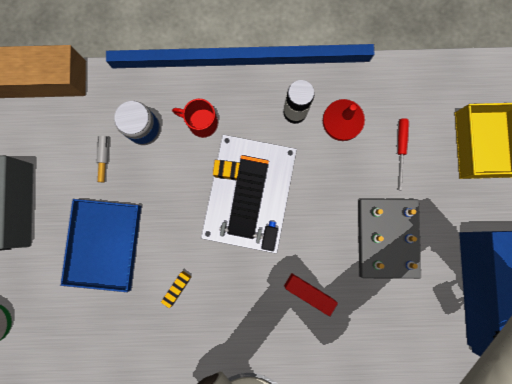

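View pics/scene0.png

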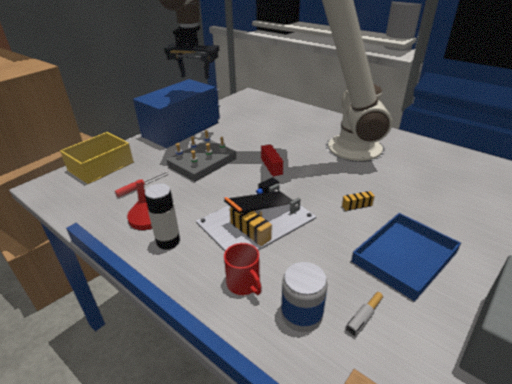

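The top view shows the unit near (250,193) with its toe upward. The chock sticks out left at (227,169), and a small decoy lies at (176,289). The tray is at (101,245), the mug at (200,117) and the tin at (135,120). Next I measure these.

```bash
cat > m.py <<'E'
from h import *
p=cv2.cvtColor(cv2.imread('pics/top0.png'),cv2.COLOR_BGR2RGB); d=np.load('pics/top0.npy'); P=cloud('top',d)
hsv=cv2.cvtColor(p,cv2.COLOR_RGB2HSV); H,S,V=[hsv[...,i].astype(int) for i in range(3)]
v,u=np.mgrid[:384,:512]
def rect(n,m):
    q=P[m]; b=cv2.minAreaRect((q[:,:2]*1000).astype(np.float32)); print(n,m.sum(),'c',np.round(b[0],1),'size',np.round(b[1],1),'ang',round(b[2],1),'z',np.round(np.percentile(q[:,2],[5,50,95])*1000,1)); return q
box=lambda a,b,c,e:(u>=a)&(u<b)&(v>=c)&(v<e)
Z=P[...,2]
rect('plate',box(195,305,128,258)&(Z>.006)&(Z<.014))
rect('trayrim',box(55,150,190,300)&(Z>.03)&(Z<.04))
rect('trayfloor',box(55,150,190,300)&(Z>.0)&(Z<.012)&(S>120)&(H>100))
rect('chock top visible',box(205,245,150,185)&(Z>.055)&(Z<.075))
rect('chock yellow',box(205,245,150,185)&(S>150)&(H>15)&(H<35)&(Z>.05))
t=rect('treadle',box(225,275,152,242)&(Z>.04)&(V<70))
o=rect('orange',box(235,275,150,165)&(S>150)&(H<15))
rect('mug',box(165,222,95,140)&(Z>.03)); rect('tin',box(105,165,95,145)&(Z>.03)); rect('rack',box(350,430,190,285)&(Z>.02)); rect('decoy',box(155,195,265,310)&(Z>.015)); rect('spray',box(280,320,75,125)&(Z>.1))
rect('injector',box(90,113,130,190)&(Z>.008))
rect('redblock',box(280,340,270,320)&(Z>.01)&(S>120))
E
python3 m.py
```

```text
plate 4625 c [567.6 -16.2] size [286.4 336.6] ang 87.4 z [ 7.  10.  13.1]
trayrim 667 c [440.7 364.4] size [171.8 220.1] ang 82.9 z [30.8 34.3 37.9]
trayfloor 4829 c [440.4 363.1] size [167.9 211.1] ang 82.9 z [1.6 4.9 8.7]
chock top visible 410 c [613.7  32. ] size [79.8 57. ] ang 81.4 z [60.9 65.  68.6]
chock yellow 295 c [627.3  33.9] size [72.2 50.6] ang 81.0 z [60.9 65.  69.8]
treadle 2188 c [540.2 -25.5] size [125.3 194.3] ang 83.3 z [43.2 66.2 92.4]
orange 48 c [637.9 -33.3] size [66.1  8.5] ang 77.4 z [ 94.7  99.2 102.3]
mug 615 c [646.1  32.9] size [379.8  88.5] ang 33.8 z [34.2 73.  91.8]
tin 1407 c [606.  142.3] size [447.3  89.5] ang 40.1 z [ 47.1 118.4 122.8]
rack 4783 c [ 441.3 -241.7] size [412.5 199.8] ang 88.6 z [31.4 35.5 68.7]
decoy 446 c [388.8  93.8] size [ 48.3 295.8] ang 39.2 z [28.2 37.7 41.3]
spray 772 c [641.3 -82. ] size [ 63.2 361.4] ang 65.6 z [115.2 168.8 172.7]
injector 450 c [552.2 196.5] size [484.8 111.9] ang 56.2 z [15.  23.6 29.8]
redblock 930 c [ 351.  -113.6] size [267.4  58.7] ang 46.9 z [49.6 55.  58.7]
```

```bash
cat >> m.py <<'E'
print('--- rays')
c=r.get_calibration('top'); K=np.array(c['mtx']); E=np.array(c['extrinsics'])
def ray(m,z):
    m=cv2.morphologyEx(m.astype(np.uint8),cv2.MORPH_OPEN,np.ones((2,2),np.uint8)); n,l,s,_=cv2.connectedComponentsWithStats(m); m=l==1+s[1:,4].argmax()
    D=np.stack([(u[m]-K[0,2])/K[0,0],-(v[m]-K[1,2])/K[1,1],-np.ones(m.sum())],-1)@E[:3,:3].T
    return (E[:3,3]+D*((z-E[2,3])/D[:,2])[:,None])[:,:2]*1000
def rr(n,m,z):
    q=ray(m,z); b=cv2.minAreaRect(q.astype(np.float32)); print(n,len(q),np.round(b[0],1),np.round(b[1],1),round(b[2],1), 'corners',np.round(cv2.boxPoints(b)).tolist())
rr('plate',box(195,305,128,258)&(Z>.006)&(Z<.1),.01)
rr('tray',box(55,150,190,300)&(Z>.02)&(S>100),.035)
rr('chock',box(205,245,150,185)&(Z>.055)&(Z<.08)&(u<240),.065)
rr('mug',box(165,222,95,140)&(Z>.06),.09); rr('tin',box(105,165,95,145)&(Z>.1),.12); rr('rack',box(350,430,190,285)&(Z>.02),.035); rr('decoy',box(155,195,265,310)&(Z>.015),.04); rr('spray',box(280,320,75,125)&(Z>.15),.17); rr('injector',box(90,113,130,190)&(Z>.012),.02)
# treadle profile
m=box(225,275,152,242)&(Z>.03)&(V<75); 
print('treadle ray');
q=P[cv2.erode(m.astype(np.uint8),np.ones((5,5)))>0]*1000; 
A=np.c_[q[:,:2],np.ones(len(q))]; w=np.ones(len(q),bool)
for _ in range(6):
    x=np.linalg.lstsq(A[w],q[w,2],rcond=None)[0]; w=abs(q[:,2]-A@x)<5
print('plane',x,w.sum(),len(q),'slope',np.degrees(np.arctan(np.hypot(*x[:2]))),'dir',np.degrees(np.arctan2(x[1],x[0])), 'centroid',np.median(q[w],0), 'q range',q[w].min(0),q[w].max(0))
E
python3 m.py | sed -n '/rays/,$p'
python3 -c "
import cv2;i=cv2.imread('pics/top0.png')[90:265,170:310];cv2.imwrite('pics/crop.png',cv2.resize(i,None,fx=4,fy=3.4*4/3.4*0.8,interpolation=cv2.INTER_CUBIC))"
```

```text
--- rays
plate 7920 [563.  -16.2] [206.3 279.3] 77.4 corners [[404.0, -86.0], [677.0, -147.0], [722.0, 54.0], [449.0, 115.0]]
tray 946 [438.2 359.5] [173.5 219.2] 82.9 corners [[319.0, 287.0], [536.0, 260.0], [558.0, 432.0], [340.0, 459.0]]
chock 407 [619.8  36.4] [62.8 41.5] 82.1 corners [[595.0, 8.0], [636.0, 2.0], [645.0, 65.0], [604.0, 70.0]]
mug 397 [756.8 102.4] [99.1 79. ] 43.4 corners [[694.0, 97.0], [748.0, 40.0], [820.0, 108.0], [766.0, 165.0]]
tin 1080 [737.4 253. ] [86.4 88.5] 89.9 corners [[693.0, 210.0], [782.0, 210.0], [782.0, 296.0], [693.0, 296.0]]
rack 4768 [ 435.9 -372.3] [152.2 198.9] 88.1 corners [[334.0, -445.0], [533.0, -452.0], [538.0, -299.0], [339.0, -293.0]]
decoy 442 [322.9 168.8] [29.8 92. ] 55.5 corners [[277.0, 183.0], [352.0, 130.0], [369.0, 155.0], [293.0, 207.0]]
spray 607 [ 772.4 -145.1] [60.5 64.7] 43.9 corners [[728.0, -143.0], [773.0, -189.0], [817.0, -147.0], [772.0, -101.0]]
injector 433 [661.2 361.7] [ 28.9 118.9] 88.5 corners [[601.0, 349.0], [720.0, 346.0], [721.0, 375.0], [602.0, 378.0]]
treadle ray
plane [ 2.97792186e-01 -8.78990654e-02 -9.65449145e+01] 1581 1658 slope 17.249247394220344 dir -16.44497432177387 centroid [545.65785832 -12.56803434  67.17512362] q range [446.6022287  -72.57148436  35.65138947] [633.00999214  30.52697889  96.04344424]
```

View pics/crop.png

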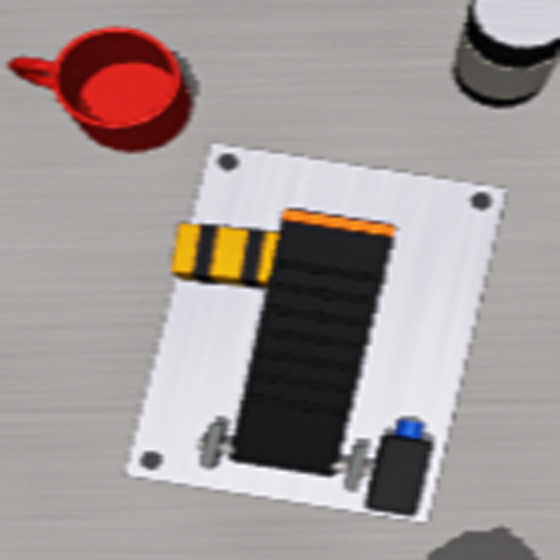

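The crop is scaled 4x across and 3.2x down. It shows the chock's exposed end at crop (175-280, 225-285), which is about (614-645, 2-70) mm in the world, with the mug clear of it. The unit's x-axis is at -12.6° and the chock's is at about -8°. I rotate the tool first, then travel.

Emit:
jog_arm(
  plan="0 0 0 0 0 -0.9 -1;0 0 0 0 0 -0.9 -1;0 0 0 0 0 -0.9 -1;0 0 0 0 0 -0.9 -1;0 0 0 0 0 -0.9 -1;0 0 0 0 0 -0.9 -1;0 0 0 0 0 -0.9 -1;0 0 0 0 0 -0.9 -1;0 0 0 0 0 0 -1;0 0 0 0 0 0 -1",
)

```text
time_s: 1.1
tcp_pos: [0.2592, -0.5685, 0.2221]
ee_rot: [[-0.14, -0.99, -0.0], [-0.99, 0.14, 0.001], [-0.001, 0.001, -1.0]]
wrist_force: [-0.8, 0.1, -0.8]
gripper_width: 0.999
gripper_force: 0.0
```

```bash
cat > go.py <<'E'
import sys,numpy as np
from station import r
s=r.sense(); R=np.array(s['ee_rot']); p=np.array(s['tcp_pos'])
print('t',round(s['time_s'],2),'p',np.round(p*1000,1),'F',np.round(s['wrist_force'],1),'w',round(s['gripper_width'],3),'gf',round(s['gripper_force'],1)); print(np.round(R,3).tolist())
if len(sys.argv)>3:
    t=np.array(list(map(float,sys.argv[1:4])))/1000; print('tool units total',np.round(R.T@(t-p)/.025,2))
E
python3 go.py 622 50 220
```

```text
t 1.1 p [ 259.2 -568.5  222.1] F [-0.8  0.1 -0.8] w 0.999 gf 0.0
[[-0.14, -0.99, -0.0], [-0.99, 0.14, 0.001], [-0.001, 0.001, -1.0]]
tool units total [-26.53 -10.91   0.1 ]
```

Emit:
jog_arm(
  plan="-0.5 -0.2 0 0 0 0 -1;-0.95 -0.39 0 0 0 0 -1;-0.95 -0.39 0 0 0 0 -1;-0.95 -0.39 0 0 0 0 -1;-0.95 -0.39 0 0 0 0 -1;-0.95 -0.39 0 0 0 0 -1;-0.95 -0.39 0 0 0 0 -1;-0.95 -0.39 0 0 0 0 -1;-0.95 -0.39 0 0 0 0 -1;-0.95 -0.39 0 0 0 0 -1",
)

```text
time_s: 2.1
tcp_pos: [0.3826, -0.3555, 0.2227]
ee_rot: [[-0.138, -0.99, 0.0], [-0.99, 0.138, 0.0], [-0.0, -0.0, -1.0]]
wrist_force: [-0.1, -0.2, -0.3]
gripper_width: 1.001
gripper_force: 0.0
```

Emit:
jog_arm(
  plan="-0.95 -0.39 0 0 0 0 -1;-0.95 -0.39 0 0 0 0 -1;-0.95 -0.39 0 0 0 0 -1;-0.95 -0.39 0 0 0 0 -1;-0.95 -0.39 0 0 0 0 -1;-0.95 -0.39 0 0 0 0 -1;-0.95 -0.39 0 0 0 0 -1;-0.95 -0.39 0 0 0 0 -1;-0.95 -0.39 0 0 0 0 -1;-0.95 -0.39 0 0 0 0 -1",
)

```text
time_s: 3.1
tcp_pos: [0.5114, -0.1337, 0.2227]
ee_rot: [[-0.138, -0.99, 0.0], [-0.99, 0.138, 0.0], [-0.0, -0.0, -1.0]]
wrist_force: [-0.2, -0.4, 0.7]
gripper_width: 0.997
gripper_force: 0.0
```

Emit:
jog_arm(
  plan="-0.95 -0.39 0 0 0 0 -1;-0.95 -0.39 0 0 0 0 -1;-0.95 -0.39 0 0 0 0 -1;-0.95 -0.39 0 0 0 0 -1;-0.95 -0.39 0 0 0 0 -1;-0.95 -0.39 0 0 0 0 -1;-0.95 -0.39 0 0 0 0 -1;-0.95 -0.39 0 0 0 0 -1;-0.4 -0.2 0 0 0 0 -1;0 0 0 0 0 0 -1",
)

```text
time_s: 4.1
tcp_pos: [0.6211, 0.0527, 0.2221]
ee_rot: [[-0.136, -0.991, -0.001], [-0.991, 0.136, -0.0], [0.0, 0.001, -1.0]]
wrist_force: [-0.1, -0.1, -0.1]
gripper_width: 0.999
gripper_force: 0.0
```

```bash
python3 go.py 622 50 32
```

```text
t 4.1 p [621.1  52.7 222.1] F [-0.1 -0.1 -0.1] w 0.999 gf 0.0
[[-0.136, -0.991, -0.001], [-0.991, 0.136, -0.0], [0.0, 0.001, -1.0]]
tool units total [ 0.1  -0.06  7.6 ]
```

Emit:
jog_arm(
  plan="0.05 0 0.9 0 0 0 -1;0.05 0 0.9 0 0 0 -1;0 0 0.9 0 0 0 -1;0 0 0.9 0 0 0 -1;0 0 0.9 0 0 0 -1;0 0 0.8 0 0 0 -1;0 0 0.7 0 0 0 -1;0 0 0.6 0 0 0 -1;0 0 0.5 0 0 0 -1;0 0 0.5 0 0 0 -1",
)

```text
time_s: 5.1
tcp_pos: [0.6205, 0.0482, 0.0323]
ee_rot: [[-0.138, -0.99, 0.0], [-0.99, 0.138, 0.0], [-0.0, -0.0, -1.0]]
wrist_force: [0.1, -0.8, -0.1]
gripper_width: 1.0
gripper_force: 0.0
```

Emit:
jog_arm(
  plan="0 0 0 0 0 0 0;0 0 0 0 0 0 0.1;0 0 0 0 0 0 0.2;0 0 0 0 0 0 1;0 0 0 0 0 0 1;0 0 0 0 0 0 1;0 0 0 0 0 0 1;0 0 0 0 0 0 1;0 0 0 0 0 0 1;0 0 0 0 0 0 1",
)

```text
time_s: 6.1
tcp_pos: [0.6214, 0.0491, 0.033]
ee_rot: [[-0.137, -0.991, 0.002], [-0.991, 0.137, 0.0], [-0.001, -0.001, -1.0]]
wrist_force: [2.3, -0.1, 2.2]
gripper_width: 0.459
gripper_force: 29.9
```

Emit:
jog_arm(
  plan="-0.2 0 0 0 0 0 1;-0.4 0 0 0 0 0 1;-0.4 0 0 0 0 0 1;-0.4 0 0 0 0 0 1;-0.4 0 0 0 0 0 1;-0.4 0 0 0 0 0 1;-0.4 0 0 0 0 0 1;-0.4 0 0 0 0 0 1;-0.4 0 0 0 0 0 1;-0.4 0 0 0 0 0 1",
)

```text
time_s: 7.1
tcp_pos: [0.6336, 0.144, 0.0321]
ee_rot: [[-0.137, -0.991, -0.001], [-0.991, 0.137, 0.0], [0.0, 0.001, -1.0]]
wrist_force: [-0.0, -2.7, 1.5]
gripper_width: 0.456
gripper_force: 29.9
```

```bash
python3 go.py; python3 - <<'E'
from h import *
p,d=cap('scene','s1'); p2,d2=cap('top','t1')
a=cv2.resize(cv2.imread('pics/s1.png')[130:330,150:400],None,fx=1.6,fy=1.6); b=cv2.resize(cv2.imread('pics/t1.png')[90:290,50:300],None,fx=1.6,fy=1.6)
cv2.imwrite('pics/c1.png',np.hstack([a,b]))
E
```

```text
t 7.1 p [633.6 144.   32.1] F [-0.  -2.7  1.5] w 0.456 gf 29.9
[[-0.137, -0.991, -0.001], [-0.991, 0.137, 0.0], [0.0, 0.001, -1.0]]
```

View pics/c1.png

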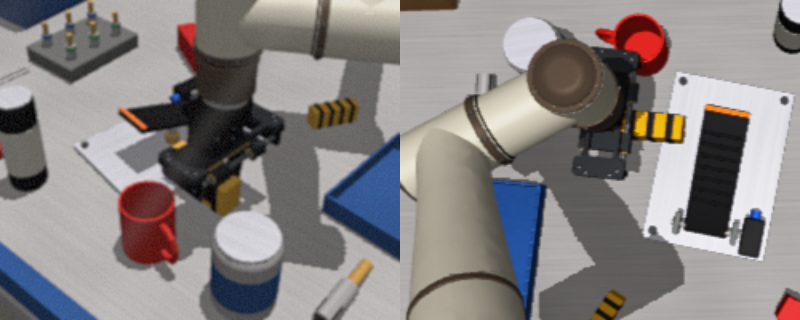

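The chock is clear of the treadle: its right end is at crop x≈684 and the treadle's left edge at x≈703. I lift it now.

Emit:
jog_arm(
  plan="0 0 -0.1 0 0 0 1;0 0 -0.2 0 0 0 1;0 0 -0.4 0 0 0 1;0 0 -0.6 0 0 0 1;0 0 -0.6 0 0 0 1;0 0 -0.6 0 0 0 1;0 0 -0.6 0 0 0 1;0 0 -0.6 0 0 0 1;0 0 -0.4 0 0 0 1;0 0 -0.2 0 0 0 1",
)

```text
time_s: 8.2
tcp_pos: [0.6342, 0.1429, 0.1415]
ee_rot: [[-0.138, -0.99, 0.002], [-0.99, 0.138, 0.001], [-0.001, -0.002, -1.0]]
wrist_force: [0.5, 0.0, -2.8]
gripper_width: 0.457
gripper_force: 29.9
```

```bash
python3 go.py 444 405 140; python3 - <<'E'
from h import *
p,d=cap('scene','s2')
cv2.imwrite('pics/c2.png',cv2.resize(cv2.imread('pics/s2.png')[100:300,150:350],None,fx=2,fy=2))
E
```

```text
t 8.2 p [634.2 142.9 141.5] F [ 0.5  0.  -2.8] w 0.457 gf 29.9
[[-0.138, -0.99, 0.002], [-0.99, 0.138, 0.001], [-0.001, -0.002, -1.0]]
tool units total [-9.34  8.98  0.06]
```

View pics/c2.png

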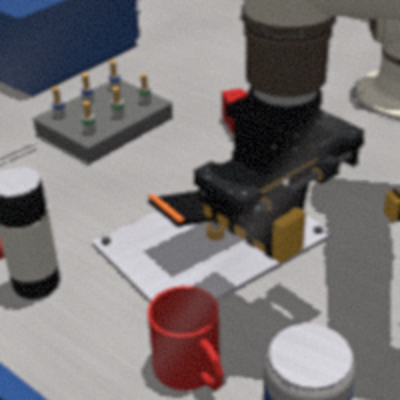

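The chock hangs level in the grip (crop (290,235)), so I carry it to the tray.

Emit:
jog_arm(
  plan="-0.2 0.2 0 0 0 0 1;-0.4 0.4 0 0 0 0 1;-0.6 0.6 0 0 0 0 1;-0.6 0.6 0 0 0 0 1;-0.6 0.6 0 0 0 0 1;-0.6 0.6 0 0 0 0 1;-0.6 0.6 0 0 0 0 1;-0.6 0.6 0 0 0 0 1;-0.6 0.6 0 0 0 0 1;-0.6 0.6 0 0 0 0 1",
)

```text
time_s: 9.25
tcp_pos: [0.5167, 0.2963, 0.1392]
ee_rot: [[-0.136, -0.991, -0.001], [-0.991, 0.136, -0.001], [0.001, 0.001, -1.0]]
wrist_force: [1.0, 0.1, -2.3]
gripper_width: 0.458
gripper_force: 29.9
```

Emit:
jog_arm(
  plan="-0.6 0.6 0 0 0 0 1;-0.6 0.6 0 0 0 0 1;-0.6 0.6 0 0 0 0 1;-0.6 0.6 0 0 0 0 1;-0.6 0.6 0 0 0 0 1;-0.5 0.4 0 0 0 0 1;-0.3 0.2 0 0 0 0 1;-0.1 0 0 0 0 0 1;0 0 0 0 0 0 1;0 0 0 0 0 0 1",
)

```text
time_s: 10.25
tcp_pos: [0.4431, 0.4035, 0.1399]
ee_rot: [[-0.138, -0.99, -0.0], [-0.99, 0.138, -0.001], [0.001, 0.0, -1.0]]
wrist_force: [-0.1, 0.9, -2.3]
gripper_width: 0.459
gripper_force: 29.9
```

```bash
python3 go.py 444 402 29
```

```text
t 10.25 p [443.1 403.5 139.9] F [-0.1  0.9 -2.3] w 0.459 gf 29.9
[[-0.138, -0.99, -0.0], [-0.99, 0.138, -0.001], [0.001, 0.0, -1.0]]
tool units total [ 0.05 -0.04  4.43]
```

Emit:
jog_arm(
  plan="0 0 0.5 0 0 0 1;0 0 0.6 0 0 0 1;0 0 0.6 0 0 0 1;0 0 0.6 0 0 0 1;0 0 0.6 0 0 0 1;0 0 0.5 0 0 0 1;0 0 0.4 0 0 0 1;0 0 0.3 0 0 0 1;0 0 0.2 0 0 0 1;0 0 0.1 0 0 0 1",
)

```text
time_s: 11.25
tcp_pos: [0.4429, 0.4041, 0.0297]
ee_rot: [[-0.137, -0.991, -0.0], [-0.991, 0.137, -0.0], [0.0, 0.0, -1.0]]
wrist_force: [-0.3, -0.5, -2.0]
gripper_width: 0.455
gripper_force: 29.9
```

Emit:
jog_arm(
  plan="0 0 0.03 0 0 0 1;0 0 0.03 0 0 0 1;0 0 0.02 0 0 0 1;0 0 0 0 0 0 1;0 0 0 0 0 0 1;0 0 0 0 0 0 1;0 0 0 0 0 0 1;0 0 0 0 0 0 1;0 0 0 0 0 0 1;0 0 0 0 0 0 1",
)

```text
time_s: 12.25
tcp_pos: [0.4428, 0.4041, 0.0281]
ee_rot: [[-0.137, -0.991, 0.0], [-0.991, 0.137, 0.0], [-0.0, -0.0, -1.0]]
wrist_force: [0.1, -0.6, -2.7]
gripper_width: 0.458
gripper_force: 29.9
```

Emit:
jog_arm(
  plan="0 0 0.03 0 0 0 1;0 0 0.03 0 0 0 1;0 0 0 0 0 0 1;0 0 0 0 0 0 0.2;0 0 0 0 0 0 0;0 0 0 0 0 0 -0.2;0 0 0 0 0 0 -0.4;0 0 0 0 0 0 -0.4;0 0 0 0 0 0 -0.4;0 0 0 0 0 0 -0.4",
)

```text
time_s: 13.25
tcp_pos: [0.4428, 0.4041, 0.0264]
ee_rot: [[-0.137, -0.991, -0.0], [-0.991, 0.137, -0.0], [0.0, 0.0, -1.0]]
wrist_force: [-0.2, -0.9, 0.1]
gripper_width: 0.694
gripper_force: 0.0
```

Emit:
jog_arm(
  plan="0 0 -0.2 0 0 0 -0.4;0 0 -0.5 0 0 0 -0.4;0 0 -0.8 0 0 0 -0.4;0 0 -0.8 0 0 0 -0.4;0 0 -0.8 0 0 0 -0.4;0 0 -0.8 0 0 0 -0.4;0 0 -0.8 0 0 0 -0.4;0 0 -0.6 0 0 0 -0.4;0 0 -0.3 0 0 0 -0.4;0 0 0 0 0 0 -0.4",
)

```text
time_s: 14.25
tcp_pos: [0.4432, 0.4047, 0.1685]
ee_rot: [[-0.137, -0.991, 0.002], [-0.991, 0.137, 0.003], [-0.003, -0.002, -1.0]]
wrist_force: [-0.3, -0.2, 0.3]
gripper_width: 0.7
gripper_force: 0.0
```

```bash
python3 go.py; python3 - <<'E'
from h import *
a=-12.6*np.pi/180
h=np.array([563,-16.2])+np.array([np.cos(a),np.sin(a)])*-105
# treadle top point vs angle (top face 5..10 mm above hinge line?) from the fitted plane
for th in (0,.05,.1,.15,.19,.22,.24):
  for off in (5,):
    s=.30-th; x=165*np.cos(s)-off*np.sin(s); z=35+165*np.sin(s)+off*np.cos(s)
    print(th,np.round([*(h+x*np.array([np.cos(a),np.sin(a)])),z],1))
E
```

```text
t 14.25 p [443.2 404.7 168.5] F [-0.3 -0.2  0.3] w 0.7 gf 0.0
[[-0.137, -0.991, 0.002], [-0.991, 0.137, 0.003], [-0.003, -0.002, -1.0]]
0 [612.9 -27.4  88.5]
0.05 [615.3 -27.9  80.7]
0.1 [617.4 -28.4  72.7]
0.15 [619.  -28.7  64.6]
0.19 [620.  -29.   58.1]
0.22 [620.7 -29.1  53.2]
0.24 [621.  -29.2  49.9]
```

Emit:
jog_arm(
  plan="0.45 -0.25 0 0 0 0 -0.4;0.85 -0.48 0 0 0 0 0;0.85 -0.48 0 0 0 0 0.5;0.85 -0.48 0 0 0 0 1;0.85 -0.48 0 0 0 0 1;0.85 -0.48 0 0 0 0 1;0.85 -0.48 0 0 0 0 1;0.85 -0.48 0 0 0 0 1;0.85 -0.48 0 0 0 0 1;0.85 -0.48 0 0 0 0 1",
)

```text
time_s: 15.25
tcp_pos: [0.5277, 0.1857, 0.1653]
ee_rot: [[-0.138, -0.99, -0.002], [-0.99, 0.138, -0.002], [0.002, 0.002, -1.0]]
wrist_force: [-0.0, 0.9, -0.1]
gripper_width: 0.024
gripper_force: 0.0
```

Emit:
jog_arm(
  plan="0.85 -0.48 0 0 0 0 1;0.85 -0.48 0 0 0 0 1;0.85 -0.48 0 0 0 0 1;0.85 -0.48 0 0 0 0 1;0.85 -0.48 0 0 0 0 1;0.85 -0.48 0 0 0 0 1;0.85 -0.48 0 0 0 0 1;0.85 -0.48 0 0 0 0 1;0.85 -0.48 0 0 0 0 1;0.4 -0.2 0 0 0 0.57 1",
)

```text
time_s: 16.25
tcp_pos: [0.6119, -0.0296, 0.165]
ee_rot: [[-0.22, -0.976, -0.003], [-0.976, 0.22, -0.001], [0.001, 0.003, -1.0]]
wrist_force: [-0.2, -0.1, 0.3]
gripper_width: 0.007
gripper_force: 0.0
```

```bash
python3 go.py 612 -27 100; python3 - <<'E'
from h import *
p,d=cap('scene','s3')
p,d=cap('top','t3')
a=cv2.imread('pics/s3.png')[100:340,150:470];b=cv2.imread('pics/t3.png')[90:330,30:310]
cv2.imwrite('pics/c3.png',np.hstack([a,b]))
P=cloud('top',d); h=cv2.cvtColor(p,cv2.COLOR_RGB2HSV); m=np.zeros(d.shape,bool); m[190:300,55:150]=True
m&=(h[...,0]>15)&(h[...,0]<35)&(h[...,1]>140)
print(m.sum(), cv2.minAreaRect((P[m][:,:2]*1000).astype(np.float32)), np.percentile(P[m][:,2],[10,50,90]))
E
```

```text
t 16.25 p [611.9 -29.6 165. ] F [-0.2 -0.1  0.3] w 0.007 gf 0.0
[[-0.22, -0.976, -0.003], [-0.976, 0.22, -0.001], [0.001, 0.003, -1.0]]
tool units total [-0.11  0.01  2.6 ]
701 ((437.96697998046875, 205.5526123046875), (483.041259765625, 51.995460510253906), 89.93656158447266) [0.05122101 0.05948839 0.06230367]
```

View pics/c3.png

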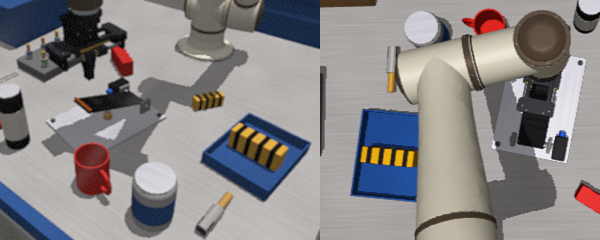

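The chock lies flat in the tray (left crop, about (258,145)) with its top at 60 mm as expected. Nothing else has moved. I now lower to just above the pad.

Emit:
jog_arm(
  plan="-0.05 0 0.2 0 0 0 1;-0.05 0 0.4 0 0 0 1;0 0 0.4 0 0 0 1;0 0 0.4 0 0 0 1;0 0 0.4 0 0 0 1;0 0 0.3 0 0 0 1;0 0 0.2 0 0 0 1;0 0 0.2 0 0 0 1;0 0 0.1 0 0 0 1;0 0 0 0 0 0 1",
)

```text
time_s: 17.35
tcp_pos: [0.613, -0.0246, 0.1013]
ee_rot: [[-0.216, -0.976, -0.0], [-0.976, 0.216, -0.0], [0.0, 0.0, -1.0]]
wrist_force: [-0.5, 0.2, -0.9]
gripper_width: 0.004
gripper_force: 0.0
```

Emit:
jog_arm(
  plan="0 0 0.06 0 0 0 1;0 0 0.06 0 0 0 1;0 0 0.06 0 0 0 1;0 0 0.06 0 0 0 1;0 0 0.06 0 0 0 1;0 0 0.06 0 0 0 1;0 0 0.06 0 0 0 1;0 0 0.06 0 0 0 1;0 0 0.06 0 0 0 1;0 0 0.06 0 0 0 1",
)

```text
time_s: 18.35
tcp_pos: [0.614, -0.0247, 0.0874]
ee_rot: [[-0.215, -0.977, 0.002], [-0.977, 0.215, -0.0], [-0.0, -0.002, -1.0]]
wrist_force: [0.2, -2.2, 4.8]
gripper_width: 0.006
gripper_force: 1.8
```

Emit:
jog_arm(
  plan="0 -0.02 0.07 0 0 0 1;0 -0.02 0.07 0 0 0 1;0 -0.02 0.07 0 0 0 1;0 -0.02 0.07 0 0 0 1;0 -0.02 0.07 0 0 0 1;0 -0.02 0.07 0 0 0 1;0 -0.02 0.07 0 0 0 1;0 -0.02 0.07 0 0 0 1;0 -0.02 0.07 0 0 0 1;0 -0.02 0.07 0 0 0 1",
)

```text
time_s: 19.35
tcp_pos: [0.6184, -0.0256, 0.0693]
ee_rot: [[-0.215, -0.977, 0.001], [-0.977, 0.215, -0.0], [-0.0, -0.001, -1.0]]
wrist_force: [0.7, -1.2, 5.9]
gripper_width: 0.002
gripper_force: 2.6
```

Emit:
jog_arm(
  plan="0 -0.01 0.04 0 0 0 1;0 -0.01 0.04 0 0 0 1;0 -0.01 0.04 0 0 0 1;0 -0.01 0.04 0 0 0 1;0 -0.01 0.04 0 0 0 1;0 -0.01 0.04 0 0 0 1;0 -0.01 0.04 0 0 0 1;0 -0.01 0.04 0 0 0 1;0 0 0 0 0 0 1;0 0 0 0 0 0 1",
)

```text
time_s: 20.35
tcp_pos: [0.6199, -0.026, 0.0611]
ee_rot: [[-0.216, -0.977, -0.0], [-0.977, 0.216, 0.0], [-0.0, 0.0, -1.0]]
wrist_force: [0.6, -1.0, 5.7]
gripper_width: 0.004
gripper_force: 2.7
```

Emit:
jog_arm(
  plan="0 0 0.03 0 0 0 1;0 0 0.03 0 0 0 1;0 0 0.03 0 0 0 1;0 0 0.03 0 0 0 1;0 0 0.03 0 0 0 1;0 0 0.03 0 0 0 1;0 0 0.03 0 0 0 1;0 0 0.03 0 0 0 1;0 0 0 0 0 0 1;0 0 0 0 0 0 1",
)

```text
time_s: 21.35
tcp_pos: [0.6205, -0.0261, 0.0566]
ee_rot: [[-0.215, -0.977, 0.002], [-0.977, 0.215, -0.0], [-0.0, -0.002, -1.0]]
wrist_force: [-0.2, -1.5, 11.7]
gripper_width: 0.002
gripper_force: 5.5
```

Emit:
jog_arm(
  plan="0 0 0.02 0 0 0 1;0 0 0.02 0 0 0 1;0 0 0.02 0 0 0 1;0 0 0.02 0 0 0 1;0 0 0.01 0 0 0 1;0 0 0.01 0 0 0 1;0 0 0 0 0 0 1;0 0 0 0 0 0 1;0 0 0 0 0 0 1;0 0 0 0 0 0 1",
)

```text
time_s: 22.35
tcp_pos: [0.6208, -0.0262, 0.0544]
ee_rot: [[-0.215, -0.977, 0.002], [-0.977, 0.215, -0.0], [-0.0, -0.002, -1.0]]
wrist_force: [0.3, -1.7, 11.3]
gripper_width: 0.008
gripper_force: 5.8
```

Emit:
jog_arm(
  plan="0 0 0.02 0 0 0 1;0 0 0.02 0 0 0 1;0 0 0.02 0 0 0 1;0 0 0.02 0 0 0 1;0 0 0.01 0 0 0 1;0 0 0 0 0 0 1;0 0 0 0 0 0 1;0 0 0 0 0 0 1;0 0 0 0 0 0 1;0 0 0 0 0 0 1",
)

```text
time_s: 23.35
tcp_pos: [0.621, -0.0262, 0.0523]
ee_rot: [[-0.215, -0.977, 0.003], [-0.977, 0.215, -0.0], [-0.0, -0.003, -1.0]]
wrist_force: [-0.2, -0.9, 12.4]
gripper_width: 0.005
gripper_force: 6.0
```

Emit:
jog_arm(
  plan="0 0 0.02 0 0 0 1;0 0 0.01 0 0 0 1;0 0 0.01 0 0 0 1;0 0 0 0 0 0 1;0 0 0 0 0 0 1;0 0 0 0 0 0 1;0 0 0 0 0 0 1;0 0 0 0 0 0 1;0 0 0 0 0 0 1;0 0 0 0 0 0 1",
)

```text
time_s: 24.35
tcp_pos: [0.6211, -0.0262, 0.0514]
ee_rot: [[-0.215, -0.977, 0.003], [-0.977, 0.215, -0.0], [-0.0, -0.003, -1.0]]
wrist_force: [-0.7, -1.8, 12.4]
gripper_width: 0.008
gripper_force: 6.2
```

Emit:
jog_arm(
  plan="0 0 0.01 0 0 0 1;0 0 0.01 0 0 0 1;0 0 0.01 0 0 0 1;0 0 0.01 0 0 0 1;0 0 0 0 0 0 1;0 0 0 0 0 0 1;0 0 0 0 0 0 1;0 0 0 0 0 0 1;0 0 0 0 0 0 1;0 0 0 0 0 0 1",
)

```text
time_s: 25.35
tcp_pos: [0.6212, -0.0262, 0.0505]
ee_rot: [[-0.215, -0.977, 0.003], [-0.977, 0.215, -0.0], [-0.0, -0.003, -1.0]]
wrist_force: [-0.3, -2.2, 12.5]
gripper_width: 0.007
gripper_force: 6.3
```

Emit:
jog_arm(
  plan="0 0 0.01 0 0 0 1;0 0 0.01 0 0 0 1;0 0 0.01 0 0 0 1;0 0 0.01 0 0 0 1;0 0 0 0 0 0 1;0 0 0 0 0 0 1;0 0 0 0 0 0 1;0 0 0 0 0 0 1;0 0 0 0 0 0 1;0 0 0 0 0 0 1",
)

```text
time_s: 26.35
tcp_pos: [0.6212, -0.0262, 0.0501]
ee_rot: [[-0.214, -0.977, 0.003], [-0.977, 0.214, -0.001], [-0.0, -0.003, -1.0]]
wrist_force: [-1.9, -0.9, 16.1]
gripper_width: 0.002
gripper_force: 7.8
```

The TCP has stopped going down while the force rises, so the treadle is on its stop. I press a little firmer, then hold.

Emit:
jog_arm(
  plan="0 0 0.01 0 0 0 1;0 0 0.01 0 0 0 1;0 0 0.01 0 0 0 1;0 0 0 0 0 0 1;0 0 0 0 0 0 1;0 0 0 0 0 0 1;0 0 0 0 0 0 1;0 0 0 0 0 0 1;0 0 0 0 0 0 1;0 0 0 0 0 0 1",
)

```text
time_s: 27.35
tcp_pos: [0.6212, -0.0262, 0.05]
ee_rot: [[-0.214, -0.977, 0.004], [-0.977, 0.214, -0.001], [-0.0, -0.004, -1.0]]
wrist_force: [-2.1, -0.4, 18.5]
gripper_width: 0.004
gripper_force: 9.2
```

Emit:
jog_arm(
  plan="0 0 0 0 0 0 1;0 0 0 0 0 0 1;0 0 0 0 0 0 1;0 0 0 0 0 0 1;0 0 0 0 0 0 1;0 0 0 0 0 0 1;0 0 0 0 0 0 1;0 0 0 0 0 0 1;0 0 0 0 0 0 1;0 0 0 0 0 0 1",
)

```text
time_s: 28.35
tcp_pos: [0.6212, -0.0262, 0.05]
ee_rot: [[-0.214, -0.977, 0.004], [-0.977, 0.214, -0.001], [-0.0, -0.004, -1.0]]
wrist_force: [-2.5, -1.3, 18.2]
gripper_width: 0.002
gripper_force: 9.2
```

Emit:
jog_arm(
  plan="0 0 0 0 0 0 1;0 0 0 0 0 0 1;0 0 0 0 0 0 1;0 0 0 0 0 0 1;0 0 0 0 0 0 1;0 0 0 0 0 0 1;0 0 0 0 0 0 1;0 0 0 0 0 0 1;0 0 0 0 0 0 1;0 0 0 0 0 0 1",
)

```text
time_s: 29.35
tcp_pos: [0.6213, -0.0262, 0.05]
ee_rot: [[-0.214, -0.977, 0.004], [-0.977, 0.214, -0.001], [-0.0, -0.004, -1.0]]
wrist_force: [-2.3, -0.6, 18.7]
gripper_width: 0.003
gripper_force: 9.2
```

Held about 2.7 s at 18.5 N. Now a slow release.

Emit:
jog_arm(
  plan="0 0 -0.02 0 0 0 1;0 0 -0.03 0 0 0 1;0 0 -0.04 0 0 0 1;0 0 -0.04 0 0 0 1;0 0 -0.04 0 0 0 1;0 0 -0.04 0 0 0 1;0 0 -0.04 0 0 0 1;0 0.01 -0.04 0 0 0 1;0 0.01 -0.04 0 0 0 1;0 0.01 -0.04 0 0 0 1",
)

```text
time_s: 30.35
tcp_pos: [0.6204, -0.0261, 0.0574]
ee_rot: [[-0.215, -0.977, 0.003], [-0.977, 0.215, -0.0], [-0.0, -0.003, -1.0]]
wrist_force: [1.7, -2.4, 8.1]
gripper_width: 0.008
gripper_force: 3.6
```

Emit:
jog_arm(
  plan="0 0.01 -0.05 0 0 0 1;0 0.01 -0.05 0 0 0 1;0 0.01 -0.05 0 0 0 1;0 0.01 -0.05 0 0 0 1;0 0.01 -0.05 0 0 0 1;0 0.01 -0.05 0 0 0 1;0 0.01 -0.05 0 0 0 1;0 0.01 -0.05 0 0 0 1;0 0.01 -0.05 0 0 0 1;0 0.01 -0.05 0 0 0 1",
)

```text
time_s: 31.35
tcp_pos: [0.618, -0.0254, 0.069]
ee_rot: [[-0.215, -0.977, 0.003], [-0.977, 0.215, 0.0], [-0.001, -0.003, -1.0]]
wrist_force: [2.5, -1.9, 6.1]
gripper_width: 0.01
gripper_force: 2.4
```

Emit:
jog_arm(
  plan="0 0.01 -0.05 0 0 0 1;0 0.01 -0.05 0 0 0 1;0 0.01 -0.05 0 0 0 1;0 0.01 -0.05 0 0 0 1;0 0.01 -0.05 0 0 0 1;0 0.01 -0.05 0 0 0 1;0 0.01 -0.05 0 0 0 1;0 0.01 -0.05 0 0 0 1;0 0.01 -0.05 0 0 0 1;0 0.01 -0.05 0 0 0 1",
)

```text
time_s: 32.35
tcp_pos: [0.6142, -0.0245, 0.0808]
ee_rot: [[-0.215, -0.977, 0.0], [-0.977, 0.215, 0.0], [-0.0, 0.0, -1.0]]
wrist_force: [3.7, 0.3, 5.5]
gripper_width: 0.006
gripper_force: 1.9
```

Emit:
jog_arm(
  plan="0 0 -0.04 0 0 0 1;0 0 -0.04 0 0 0 1;0 0 -0.04 0 0 0 1;0 0 -0.04 0 0 0 1;0 0 -0.04 0 0 0 1;0 0 -0.04 0 0 0 1;0 0 -0.04 0 0 0 1;0 0 -0.04 0 0 0 1;0 0 -0.04 0 0 0 1;0 0 -0.04 0 0 0 1",
)

```text
time_s: 33.35
tcp_pos: [0.6133, -0.0253, 0.0904]
ee_rot: [[-0.216, -0.976, -0.002], [-0.976, 0.216, -0.001], [0.001, 0.002, -1.0]]
wrist_force: [-2.8, -0.8, 2.5]
gripper_width: 0.002
gripper_force: 1.4
```

Emit:
jog_arm(
  plan="0 0 -0.03 0 0 0 1;0 0 -0.03 0 0 0 1;0 0 -0.04 0 0 0 1;0 0 -0.04 0 0 0 1;0 0 -0.06 0 0 0 1;0 0 -0.1 0 0 0 1;0 0 -0.2 0 0 0 1;0 0 -0.4 0 0 0 1;0 0 -0.4 0 0 0 1;0 0 -0.5 0 0 0 1",
)

```text
time_s: 34.35
tcp_pos: [0.6143, -0.0248, 0.1369]
ee_rot: [[-0.216, -0.977, 0.0], [-0.977, 0.216, 0.0], [-0.0, -0.0, -1.0]]
wrist_force: [-0.6, 0.2, 0.5]
gripper_width: 0.007
gripper_force: 0.0
```

Emit:
jog_arm(
  plan="0 0 -0.6 0 0 0 1;0 0 -0.8 0 0 0 1;0 0 -0.8 0 0 0 1;0.3 0 -0.5 0 0 0 1;0.6 0.3 0 0 0 0 1;0.6 0.6 0 0 0 0 1;0.6 0.6 0 0 0 0 1;0.6 0.6 0 0 0 0 1;0.3 0.3 0 0 0 0 1;0 0 0 0 0 0 1",
)

```text
time_s: 35.35
tcp_pos: [0.5378, -0.0863, 0.2031]
ee_rot: [[-0.217, -0.976, -0.001], [-0.976, 0.217, 0.0], [0.0, 0.001, -1.0]]
wrist_force: [0.1, 0.1, -0.3]
gripper_width: 0.009
gripper_force: 0.0
```

```bash
python3 go.py; python3 - <<'E'
from h import *
cap('scene','s4'); p,d=cap('top','t4')
a=cv2.imread('pics/s4.png')[100:340,150:470];b=cv2.imread('pics/t4.png')[60:300,30:350]
cv2.imwrite('pics/c4.png',np.hstack([a,b]))
E
```

```text
t 35.35 p [537.8 -86.3 203.1] F [ 0.1  0.1 -0.3] w 0.009 gf 0.0
[[-0.217, -0.976, -0.001], [-0.976, 0.217, 0.0], [0.0, 0.001, -1.0]]
```

View pics/c4.png

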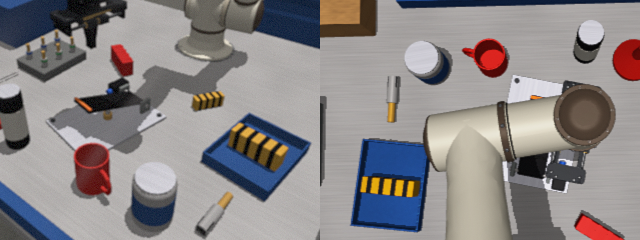

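The chock is flat in the tray (right crop, about (390,187)), the treadle is back up, the bystanders are where they were and the arm is clear. I hand the job in.

```bash
python3 -c "
from station import r
print(r.finish_job())"
```

```text
the job is handed in; nothing more can be done
None
```

The job is handed in: the chock is flat in the blue tray, the treadle was held on its stop for about 2.7 s at about 18.5 N and let up over about 4 s, and the other things show no movement in the final pictures; no verdict was returned.

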